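# Cap the filled seed jar

## Robot

A 6-joint arm with a two-finger parallel gripper is mounted at the origin on the work surface. World frame = base frame: x ahead of the robot, y to its left, z up, the work surface at z = 0. Lengths are in m, angles in degrees, forces in N, time in s.
With the tool pointing down it reaches from about 0.25 to 0.775 m from the base axis. Payload 4 kg.
Tool frame: the origin (TCP) lies midway between the tips of the shut fingers; the grasp point (between the pads) lies 19 mm behind it; z points along the fingers, y is the line along which they close (so a half turn about z gives the same grasp; the last joint's range is limited). The gripper opens to 85 mm and grips with 20 to 120 N. Pads are 22 mm wide; open, the fingers measure 114 mm over their backs; the gripper's body (76 mm by 85 mm) begins 54 mm behind the grasp point. The pads swing forward as they close: fully open they stand 13 mm farther back than shut.
Start: joints at [57.748, 4.996, 78.535, -0, 96.463, -5.907], TCP at [0.244, 0.493, 0.231] pointing down, gripper open.
Joint ranges: [-177.83, 177.83], [-43.37, 116.18], [15.69, 146.23], [-61.86, 241.86], [9.47, 152.12], [-147.06, 147.06]. Speed limits (degrees/s): [159.86, 159.86, 180, 180, 180, 180].

## Interface

Orientations are given as [roll, pitch, yaw] about the fixed x, y, z axes, in that order (R = Rz(yaw) Ry(pitch) Rx(roll)).
In Python, from cell import env gives the robot as it stands.
- The arm moves only by the tool servo_tool, never from a script. Its arguments are lists of equal length, an entry for each row: "linear": the shift along the tool's x, y, z in cm, a list of three; "dr": the turn, a rotation vector about the tool's x, y, z in rad, a list of three; "claw": the finger opening in cm, from 0 to 8.54. A call has exactly 8 rows; each row shifts and turns the commanded pose from where the row before left it, along the tool's axes as they then stand; what a row does not reach is not made up. A row lasts 1/8 s, in which the tool goes at most 62.5 mm and 10.7 degrees, less where a joint would pass 70% of its speed; a pose out of reach is approached as far as the arm can. A call is refused whole if a number of a shift passes 6.25 or a number of a turn 0.188, either way. A call with a gripper value outside its range is refused whole. The fingers move at their own pace and stop on an object; "squeeze" is the grip in N (left out, the last holds). Time passes only in rows, so rows that do not move let the fingers close, or fill a call up. It gives the time, the measured TCP pose, the force, the opening and the grip force at its end, in the units of the state.
- env.state(): the state, without advancing time (a new reading comes with each control period).
- env.snapshot(name): name is "side" or "top"; returns a dict with "pixels" (480x640x3 uint8, red, green, blue), "range_z" (480x640 float32, m along the optical axis (not along the pixel's ray), 0 where there is no reading), "fovy" (degrees; the focal length in pixels is half the picture's height over the tangent of half this angle, whatever the lens; pixels are square), "cx", "cy" (the principal point, pixels), "view" (4x4, takes a point from world to camera coordinates). Camera axes: x right, y up, looking along -z (the intrinsics and any distortion apply to the point x, -y, -z); pixel columns grow to the right and rows downward; lengths in m; the calibration is good to about 2 mm. A picture is of the moment at which its call begins.
- env.job_done(): hands the job in; it is judged then, once.
The state is a dict: "time": time; "joint_positions": joint angles; "qd": joint speeds; "joint_torque": joint torques, N m; "tcp_pos": TCP position; "orientation": TCP orientation; "ft_force": force on the tool from outside, world axes, zero at the start; "wrist_torque": the same for the moment, N m; "opening": finger opening in m; "grip_force": force on a finger pad.
Only numpy, scipy, OpenCV 4.12 (cv2) and the standard library are available. Lean on these libraries where they do the work, as an engineer would, in place of code of your own. Each camera call takes 0.05 s, during which the arm holds its last target. There are 200 camera calls.

## Task

The seed jar has been filled: slide its carriage out from under the green funnel until the yellow pointer is on the red mark. Then swing the jar's hinged lid over flat onto the mouth, and only then turn the captive red cap clockwise by its wing until it is fully tight, leaving the carriage on the mark and everything else on the bench undisturbed.

Things in the scene. Friction and masses are not known exactly. Their poses are not given: they have to be found in the camera images.
- station: fixed seed-filling station: grey deck 210 (x) x 460 (y) x 12 mm with two steel rails along its y axis and a green funnel (74 mm across, spout 128 mm to rim 215 mm above the table) on a post at its +y end. Origin on the table, under the midpoint between the rails; +x points away from the robot at yaw 0, z up. The funnel axis is at station (0, +0.120). Deck spans x -60 to +150 mm
- carriage (a joint): travel of the aluminium carriage along the rails towards station -y, m: 0 = jar exactly under the funnel, 0.170 = pointer on the middle of the red mark, 0.195 = end of travel. It stays where it is left (about 4 N to move)
- mark (a point): centre of the red mark painted on the deck beside the far rail: a band 14 mm wide along station y, 50 mm long along x, at station (0.085, -0.050, 0.013)
- pointer (a point): tip of the thin yellow pointer bar (6 mm wide, 30 mm long) sticking out of the carriage's far (+x) side, level with the jar's axis, 30 mm above the table; it passes over the red mark
- handle_top (a point): top centre of the blue upright grip on the carriage, a block 30 (station x) x 14 (station y) x 62 mm tall, top 100 mm above the table, 125 mm to the -y side of the jar's axis; carriage plate below it is 38 mm above the table
- jar_mouth (a point): centre of the open mouth of the amber jar that is fixed on the carriage: jar 74 mm across, mouth 118 mm above the table
- lid_hinge (a point): middle of the lid's hinge axis (along station y) on the robot's side of the jar's rim, 42 mm to station -x from the jar's axis, 121 mm above the table. The lid is a white disc 80 mm across and 6 mm thick whose centre is 42 mm from the hinge and which carries the captive red cap on its outer side
- lid (a joint): lid angle, rad: 0 = lying flat on the jar's mouth (shut), about 1.57 = standing upright, more = leaning back towards the robot. Stiff hinge: it stays where it is left, so it must be pushed all the way down
- cap (a joint): turn of the red cap in the lid, rad, clockwise seen from above when the lid is shut: 0 = loose, wing in line with the lid (square to the rails); 1.5 = stop, fully tight, wing along the rails. It stays where it is left (about 0.05 N m to turn)
- wing (a point): on the cap's axis, at the top of its wing: a red bar 82 x 12 mm, 18 mm tall, with a white line along its top, over a round cap 66 mm across and 16 mm tall. Its x axis runs along the wing. With the lid shut, the wing's top is 160 mm and its underside 142 mm above the table; cap's axis = jar's axis. With the lid open the wing sticks out of the outer side, top 39 mm from the hinge's plane
- wing_end (a point): middle of the end face of the wing that lies away from the hinge when the cap is loose, 41 mm from the cap's axis
- dishes: two stacked clear petri dishes, 56 mm across, 30 mm high, on the far deck of the filling station. Bystander: leave alone. Origin at the centre of its underside
- wash_bottle: white wash bottle with red top and bent red spout, 68 mm across, 210 mm high. Bystander: leave alone. Origin at the centre of its underside
- petri_stack: stack of six clear petri dishes, 90 mm across, 90 mm high. Bystander: leave alone. Origin at the centre of its underside
- spare_jar: closed amber jar with a plain red lid and paper label, 74 mm across, 90 mm high; not part of the job. Bystander: leave alone. Origin at the centre of its underside
- pen: green pen lying flat, 130 mm long. Bystander: leave alone. Origin at the centre of its underside
- scissors: green-handled scissors lying flat, 155 mm long, 9 mm high. Bystander: leave alone. Origin at the centre of its underside
- tweezers: steel tweezers lying flat, 120 mm long. Bystander: leave alone. Origin at the centre of its underside

How it is judged:
By the outcome, as a careful person would: the job done as asked, in the order asked, and still so for the second after the job is handed in, with the robot touching nothing.
It also fails if it takes over 61 s, if anything falls off the work surface, if the arm or the gripper's body presses on something with over 40 N, if the wrist force passes 120 N, or if a joint passes its speed limit or range.

## Working session

There is one attempt and no reset: what is moved stays moved. The work goes in short steps, Python scripts to look and compute and a tool call to move; the robot and the scene stay as the last step left them, time stands still between calls to the robot, and variables do not carry over. Pictures are saved under pics/ and viewed, at most 10 in all, crops included, and the job is handed in when it is done.

Besides the shell and the picture viewer there is one more tool, called by a JSON object that holds its "op" and its "data", one argument or row to a line. servo_tool: Moves the arm, as the interface text tells. Its arguments: {"type":"object","properties":{"linear":{"type":"array","items":{"type":"array","items":{"type":"number"}}},"dr":{"type":"array","items":{"type":"array","items":{"type":"number"}}},"claw":{"type":"array","items":{"type":"number"}},"squeeze":{"type":"number"}},"required":["linear","dr","claw"]}

```bash
mkdir -p pics; ls; cat > h.py <<'E'
import numpy as np, cv2
from cell import env
def snap(n,f=None):
    s=env.snapshot(n)
    if f: cv2.imwrite('pics/'+f,s['pixels'][:,:,::-1])
    np.savez('%s.npz'%n,**s); return s
def load(n): return np.load('%s.npz'%n,allow_pickle=True)
def pt(s,u,v,z=None,r=1):
    """world point at pixel; z: intersect with height z, else use range"""
    f=240/np.tan(np.radians(float(s['fovy']))/2); V=np.linalg.inv(s['view'])
    d=np.array([(u-s['cx'])/f,-(v-s['cy'])/f,-1.])
    if z is None:
        p=s['range_z'][int(v)-r:int(v)+r+1,int(u)-r:int(u)+r+1]; k=np.median(p[p>0])
    else:
        w=V[:3,:3]@d; k=(z-V[2,3])/w[2]
    return V[:3,:3]@(d*k)+V[:3,3]
E
python3 - <<'E'
from h import *
for n in('side','top'):
    s=snap(n,n+'0.png'); print(n,s['fovy'],s['cx'],s['cy'],np.linalg.inv(s['view']).round(3).tolist(),[k for k in s])
print(env.state())
E
```

```text
pics
side 51.40214041357808 328.9877520535828 242.06527025554493 [[0.996, 0.048, -0.076, 0.349], [-0.088, 0.686, -0.722, -0.929], [0.017, 0.726, 0.688, 1.043], [0.0, 0.0, 0.0, 1.0]] ['pixels', 'range_z', 'fovy', 'cx', 'cy', 'view']
top 56.134965223695076 321.5175650277609 246.4879753532715 [[0.027, 0.991, -0.131, 0.345], [-1.0, 0.026, -0.014, 0.049], [-0.01, 0.132, 0.991, 1.144], [0.0, 0.0, 0.0, 1.0]] ['pixels', 'range_z', 'fovy', 'cx', 'cy', 'view']
{'time': 0.1, 'joint_positions': array([ 5.77505631e+01,  5.03754466e+00,  7.86173797e+01,  3.21120297e-04,
        9.64629293e+01, -5.90751055e+00]), 'qd': array([ 0.05306195, -0.061191  , -0.21092478, -0.02155111, -0.11075216,
       -0.11208134]), 'joint_torque': array([ 2.86837261e-03, -3.53014719e+01, -3.14217353e+01, -9.03026330e-05,
        7.96902808e-03, -4.43048393e-06]), 'tcp_pos': array([0.24381263, 0.49250217, 0.23021924]), 'orientation': array([-1.79882805e+02, -1.24472935e-02,  1.53658097e+02]), 'ft_force': array([ 0.00970373, -0.85598173,  0.06819765]), 'wrist_torque': array([ 0.0246973 , -0.00285794, -0.03799775]), 'grip_force': 0.0, 'opening': 0.08524132098843296}
```

View pics/side0.png

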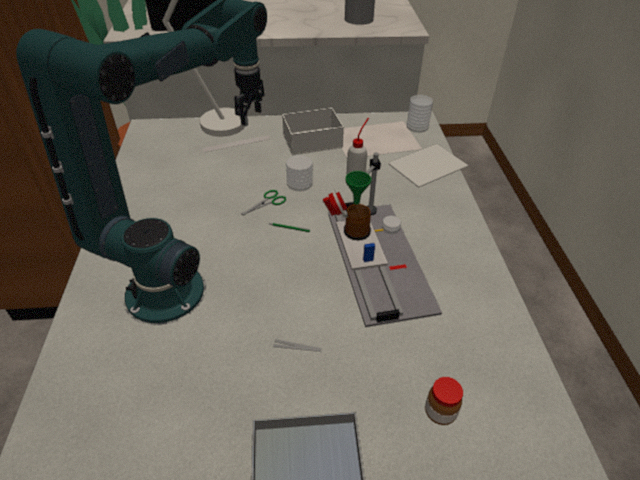

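View pics/top0.png

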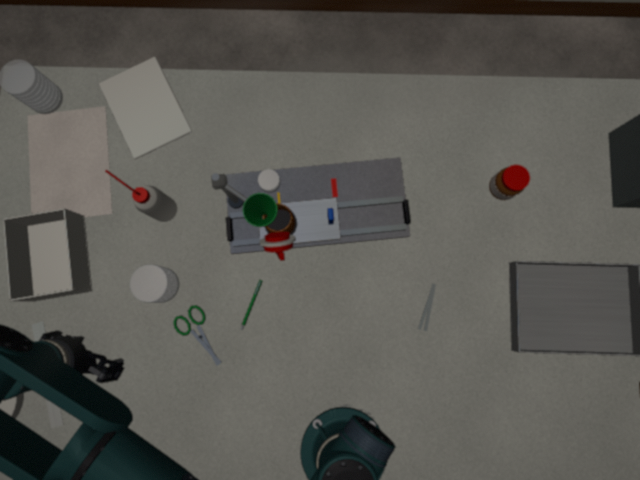

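The side view shows the funnel at (358,185), the jar at (357,220), the lid leaning towards the robot at (335,203), the grip at (369,252) and the mark at (398,267). In the top view the grip is at (331,215), the mark at (335,188) and the lid and wing at (279,245). I'll enlarge the top view.

```bash
python3 - <<'E'
from h import *
s=load('top'); c=s['pixels'][140:270,210:420,::-1]
a=cv2.resize(c,None,fx=3.8,fy=3.8,interpolation=cv2.INTER_CUBIC)
cv2.imwrite('pics/c1.png',a)
for n,u,v,z in [('grip',331,215,.1),('mark',335,188,.013),('dfr',401,158,.012),('dnr',410,236,.012),('dnl',231,253,.012),('dfl',226,174,.012)]:
    print(n,pt(s,u,v,z).round(4),pt(s,u,v).round(4))
E
```

```text
grip [0.5591 0.0437 0.1   ] [0.5594 0.0436 0.0987]
mark [0.6481 0.0346 0.013 ] [0.6481 0.0346 0.0129]
dfr [ 0.7327 -0.1351  0.012 ] [ 0.736  -0.1367  0.0022]
dnr [ 0.5279 -0.1588  0.012 ] [ 0.5297 -0.1608  0.0011]
dnl [0.4725 0.2944 0.012 ] [0.4733 0.2958 0.0056]
dfl [0.6787 0.3186 0.012 ] [0.6789 0.3188 0.0112]
```

View pics/c1.png

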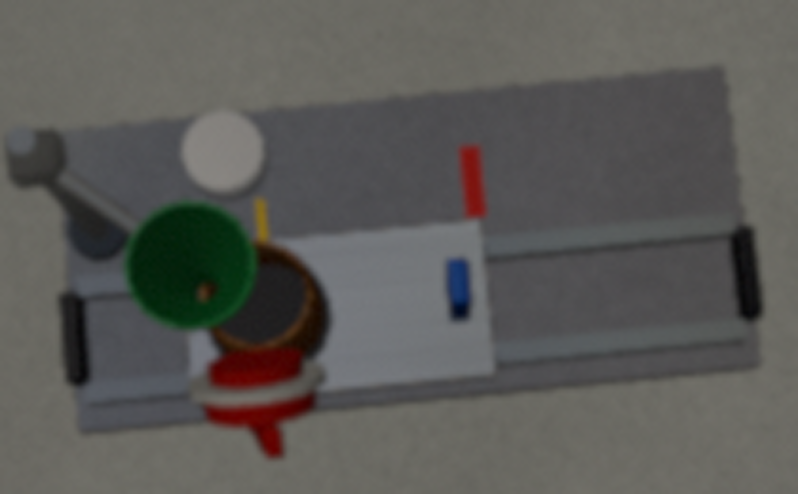

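```bash
cat >> h.py <<'E'
from scipy.spatial.transform import Rotation as R
yaw=np.radians(6.9); X=np.array([np.cos(yaw),np.sin(yaw),0]); Y=np.array([-np.sin(yaw),np.cos(yaw),0]); O=np.array([.5583,.0743,0])
def W(x,y,z): return O+x*X+y*Y+np.array([0,0,z])
def S(p): p=np.array(p)-O; return np.array([p@X,p@Y,p[2]])
def where():
    s=env.state(); return np.array(s['tcp_pos']),R.from_euler('xyz',s['orientation'],degrees=True),s
def rows(p0,r0,p1,r1,n):
    """n equal rows from pose0 to pose1: tool-frame shift cm, rotvec rad"""
    w=(r0.inv()*r1).as_rotvec()/n; r=r0
    for i in range(n):
        print((r.inv().apply((p1-p0)/n)*100).round(2).tolist(),w.round(3).tolist()); r=r*R.from_rotvec(w)
def down(deg): return R.from_euler('xyz',[180,0,deg],degrees=True)
E
python3 - <<'E'
from h import *
s=load('top')
for n,u,v,z in [('ptr',278.8,193,.03),('grip',330.3,212,.1),('mark',334.5,188,.013),('wing far',279.5,248,.16)]: print(n,S(pt(s,u,v,z)).round(4),S(pt(s,u,v)).round(4))
for u,v in[(278,244),(275,242),(281,258),(280,252),(275,234)]: print(S(pt(s,u,v,r=0)).round(4))
p,r,_=where(); t=W(-.16,-.03,.23); print(S(t),t)
rows(p,r,t,down(186.9),8)
E
```

```text
ptr [0.0805 0.0939 0.03  ] [0.0804 0.0938 0.0306]
grip [ 0.0045 -0.0296  0.1   ] [ 0.0044 -0.0296  0.1004]
mark [ 0.0845 -0.0489  0.013 ] [ 0.0845 -0.0489  0.0129]
wing far [-0.078   0.0915  0.16  ] [-0.0815  0.0892  0.1849]
[-0.0737  0.091   0.1926]
[-0.0683  0.0974  0.1893]
[-0.1035  0.0876  0.1863]
[-0.0898  0.0891  0.1815]
[-0.0457  0.099   0.159 ]
[-0.16 -0.03  0.23] [0.40306293 0.02529539 0.23      ]
[-4.38, -4.35, 0.01] [-0.0, -0.0, -0.073]
[-4.05, -4.66, 0.01] [-0.0, -0.0, -0.073]
[-3.7, -4.94, 0.01] [-0.0, -0.0, -0.073]
[-3.33, -5.19, 0.01] [-0.0, -0.0, -0.073]
[-2.95, -5.42, 0.01] [-0.0, -0.0, -0.073]
[-2.55, -5.62, 0.01] [-0.0, -0.0, -0.073]
[-2.13, -5.79, 0.01] [-0.0, -0.0, -0.073]
[-1.71, -5.93, 0.0] [-0.0, -0.0, -0.073]
```

{"op": "servo_tool", "data": {
  "linear": [
    [-4.38, -4.35, 0],
    [-4.05, -4.66, 0],
    [-3.7, -4.94, 0],
    [-3.33, -5.19, 0],
    [-2.95, -5.42, 0],
    [-2.55, -5.62, 0],
    [-2.13, -5.79, 0],
    [-1.71, -5.93, 0]
  ],
  "dr": [
    [0, 0, -0.073],
    [0, 0, -0.073],
    [0, 0, -0.073],
    [0, 0, -0.073],
    [0, 0, -0.073],
    [0, 0, -0.073],
    [0, 0, -0.073],
    [0, 0, -0.073]
  ],
  "claw": [6, 6, 6, 6, 6, 6, 6, 6]
}}

```text
time: 1.1
tcp_pos: [0.4041, 0.0239, 0.2311]
orientation: [180.0, 0.0, -172.7]
ft_force: [0.8, 0.9, -0.1]
opening: 0.06
grip_force: 0.0
```

```bash
python3 - <<'E'
from h import *
p,r,s=where(); print(S(p),s['orientation'],s['joint_positions'])
t=W(0.0,-.0305,.16); rows(p,r,t,down(186.9),6)
E
```

```text
[-0.15909306 -0.03147244  0.23105783] [ 1.79983598e+02  2.30863254e-02 -1.72747873e+02] [-4.66302054e+00 -1.39255244e+01  9.61940046e+01  2.10054748e-02
  9.77123168e+01 -1.01912328e+02]
[-2.65, -0.0, 1.19] [0.0, 0.0, 0.001]
[-2.65, 0.0, 1.19] [0.0, 0.0, 0.001]
[-2.65, 0.01, 1.19] [0.0, 0.0, 0.001]
[-2.65, 0.01, 1.18] [0.0, 0.0, 0.001]
[-2.65, 0.01, 1.18] [0.0, 0.0, 0.001]
[-2.65, 0.01, 1.18] [0.0, 0.0, 0.001]
```

{"op": "servo_tool", "data": {
  "linear": [
    [-2.65, 0, 1.2],
    [-2.65, 0, 1.2],
    [-2.65, 0, 1.2],
    [-2.65, 0, 1.2],
    [-2.65, 0, 1.2],
    [-2.65, 0, 1.2],
    [0, 0, 0],
    [0, 0, 0]
  ],
  "dr": [
    [0, 0, 0],
    [0, 0, 0],
    [0, 0, 0],
    [0, 0, 0],
    [0, 0, 0],
    [0, 0, 0],
    [0, 0, 0],
    [0, 0, 0]
  ],
  "claw": [6, 6, 6, 6, 6, 6, 6, 6]
}}

```text
time: 2.1
tcp_pos: [0.5612, 0.0455, 0.1591]
orientation: [180.0, -0.1, -172.9]
ft_force: [-0.8, -0.2, -0.6]
opening: 0.0598
grip_force: 0.0
```

```bash
python3 - <<'E'
from h import *
p,r,s=where(); print(S(p),s['orientation'],s['opening'],s['ft_force'])
sn=snap('side','s2.png'); a=sn['pixels'][130:330,280:480,::-1]; cv2.imwrite('pics/s2c.png',cv2.resize(a,None,fx=3,fy=3,interpolation=cv2.INTER_CUBIC))
E
```

```text
[-0.00054343 -0.02892611  0.15914661] [ 1.79990847e+02 -6.76258630e-02 -1.72882180e+02] 0.05983918222924799 [-0.77464885 -0.22428181 -0.63418412]
```

View pics/s2c.png

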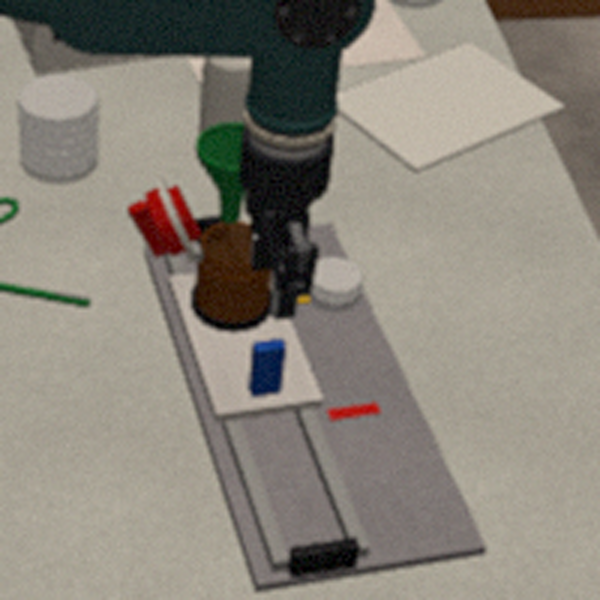

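The gripper is above the blue grip (crop (268,367)), the carriage hasn't moved, and the lid is leaning back at (165,220). I'll descend and grip.

{"op": "servo_tool", "data": {
  "linear": [
    [0, 0, 2],
    [0, 0, 2],
    [0, 0, 2],
    [0, 0, 2],
    [0, 0, 1.9],
    [0, 0, 0],
    [0, 0, 0],
    [0, 0, 0]
  ],
  "dr": [
    [0, 0, 0],
    [0, 0, 0],
    [0, 0, 0],
    [0, 0, 0],
    [0, 0, 0],
    [0, 0, 0],
    [0, 0, 0],
    [0, 0, 0]
  ],
  "claw": [6, 6, 6, 6, 6, 1, 1, 1],
  "squeeze": 30
}}

```text
time: 3.15
tcp_pos: [0.5627, 0.0457, 0.0617]
orientation: [-180.0, 0.1, -172.9]
ft_force: [-0.1, -0.2, 1.6]
opening: 0.0138
grip_force: 32.4
```

```bash
python3 - <<'E'
from h import *
p,r,s=where(); print(S(p),s['orientation'],s['opening'],s['grip_force'],s['ft_force'])
sn=snap('top')
h=sn['pixels'][:,:,::-1]; hsv=cv2.cvtColor(np.ascontiguousarray(h),cv2.COLOR_BGR2HSV)
m=cv2.inRange(hsv,(20,120,70),(35,255,255)); m[:150]=0; m[260:]=0; m[:,:220]=0;m[:,420:]=0
v,u=np.nonzero(m); print(len(u),u.mean(),v.mean(),S(pt(sn,u.mean(),v.mean(),.03)))
E
```

```text
[ 0.00090816 -0.0289436   0.06168566] [-1.79997254e+02  1.32268129e-01 -1.72877229e+02] 0.013816285216664738 32.39385724067688 [-0.07137932 -0.16698316  1.61682868]
28 278.60714285714283 198.10714285714286 [0.06735885 0.09544098 0.03      ]
```

{"op": "servo_tool", "data": {
  "linear": [
    [0, -1.5, 0],
    [0, -2.2, 0],
    [0, -2.2, 0],
    [0, -2.2, 0],
    [0, -2.2, 0],
    [0, -2.2, 0],
    [0, -1.5, 0],
    [0, 0, 0]
  ],
  "dr": [
    [0, 0, 0],
    [0, 0, 0],
    [0, 0, 0],
    [0, 0, 0],
    [0, 0, 0],
    [0, 0, 0],
    [0, 0, 0],
    [0, 0, 0]
  ],
  "claw": [1, 1, 1, 1, 1, 1, 1, 1]
}}

```text
time: 4.2
tcp_pos: [0.5805, -0.0957, 0.0617]
orientation: [-179.8, 0.2, -173.0]
ft_force: [0.8, -4.4, 5.0]
opening: 0.0142
grip_force: 32.7
```

```bash
cat >> h.py <<'E'
def ptr():
    sn=snap('top'); hsv=cv2.cvtColor(np.ascontiguousarray(sn['pixels']),cv2.COLOR_RGB2HSV); o=[]
    for lo,hi,z in(((20,120,60),(35,255,255),.03),((0,150,60),(8,255,255),.013)):
        m=cv2.inRange(hsv,lo,hi)
        m[:170]=0; m[215 if z==.03 else 198:]=0; m[:,:240]=0;m[:,420:]=0
        v,u=np.nonzero(m); o.append((len(u),S(pt(sn,u.mean(),v.mean(),z)).round(4).tolist() if len(u) else None,u.min() if len(u) else 0,u.max() if len(u) else 0))
    return o
E
python3 - <<'E'
from h import *
p,r,s=where(); print(S(p),s['orientation'],s['opening'],s['grip_force'],s['ft_force']); print(ptr())
E
```

```text
[ 0.0015729  -0.17142964  0.06171035] [-1.79788122e+02  1.60759260e-01 -1.72955273e+02] 0.014188060348805211 32.69148230552673 [ 0.77102251 -4.41966435  5.03554982]
[(17, [0.0678, -0.0469, 0.03], np.int64(334), np.int64(335)), (43, [0.0953, -0.0475, 0.013], np.int64(331), np.int64(337))]
```

{"op": "servo_tool", "data": {
  "linear": [
    [0, -0.25, 0],
    [0, 0, 0],
    [0, 0, 0],
    [0, 0, 0],
    [0, 0, 0],
    [0, 0, 0],
    [0, 0, 0],
    [0, 0, 0]
  ],
  "dr": [
    [0, 0, 0],
    [0, 0, 0],
    [0, 0, 0],
    [0, 0, 0],
    [0, 0, 0],
    [0, 0, 0],
    [0, 0, 0],
    [0, 0, 0]
  ],
  "claw": [1, 1, 1, 1, 2.5, 3, 3, 3]
}}

```text
time: 5.25
tcp_pos: [0.5793, -0.0957, 0.0599]
orientation: [180.0, -0.0, -172.9]
ft_force: [0.0, 0.1, -0.9]
opening: 0.03
grip_force: 0.0
```

```bash
python3 - <<'E'
from h import *
p,r,s=where(); print(S(p),s['orientation'],s['opening'],s['grip_force'],s['ft_force']); print(ptr())
sn=load('top'); a=sn['pixels'][150:270,290:450,::-1]; cv2.imwrite('pics/t3.png',cv2.resize(a,None,fx=5,fy=5,interpolation=cv2.INTER_CUBIC))
E
```

```text
[ 0.00040212 -0.17133039  0.05987501] [ 1.79978819e+02 -4.12487971e-02 -1.72883946e+02] 0.029997551508518187 0.0 [ 0.03459338  0.13640168 -0.8516873 ]
[(16, [0.0664, -0.0465, 0.03], np.int64(334), np.int64(335)), (44, [0.0951, -0.048, 0.013], np.int64(331), np.int64(337))]
```

View pics/t3.png

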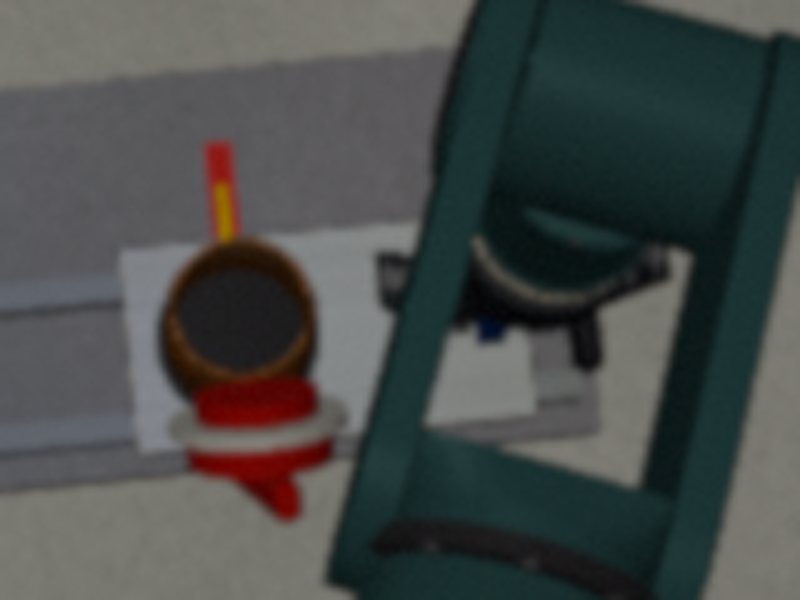

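The pointer (crop (222,212)) lies inside the red mark (centre about x=223), within about 1.5 mm. The lid is still leaning back and the gripper is open. Next I'll retract and go to the robot side of the lid.

{"op": "servo_tool", "data": {
  "linear": [
    [0, 0, -3],
    [0, 0, -5],
    [0, 0, -6],
    [0, 0, -6],
    [3.75, 3, 0],
    [3.75, 3, 0],
    [3.75, 3, 0],
    [3.75, 3, 0]
  ],
  "dr": [
    [0, 0, 0],
    [0, 0, 0],
    [0, 0, 0],
    [0, 0, 0],
    [0, 0, 0],
    [0, 0, 0],
    [0, 0, 0],
    [0, 0, 0]
  ],
  "claw": [3, 3, 3, 3, 0, 0, 0, 0]
}}

```text
time: 6.3
tcp_pos: [0.4144, 0.0053, 0.2604]
orientation: [180.0, 0.0, -172.9]
ft_force: [-0.2, -0.1, -0.0]
opening: 0.0
grip_force: 0.0
```

```bash
python3 - <<'E'
from h import *
p,r,s=where(); print(S(p),s['orientation'],s['opening'])
sn=snap('top'); a=sn['pixels'][200:275,290:390,::-1]; cv2.imwrite('pics/t4.png',cv2.resize(a,None,fx=8,fy=8,interpolation=cv2.INTER_CUBIC))
sn=snap('side')
hsv=cv2.cvtColor(np.ascontiguousarray(sn['pixels']),cv2.COLOR_RGB2HSV)
m=cv2.inRange(hsv,(0,150,60),(8,255,255))|cv2.inRange(hsv,(172,150,60),(180,255,255))
v,u=np.nonzero(m); P=np.array([S(pt(sn,a,b,r=0)) for a,b in zip(u,v) if sn['range_z'][b,a]>0])
P=P[(abs(P[:,1]+.05)<.06)&(P[:,2]>.08)]; print(len(P)); 
for q in P[P[:,2].argsort()[::-1]][:6]: print('hi',q.round(4))
for q in P[P[:,0].argsort()][:6]: print('back',q.round(4))
E
```

```text
[-0.15111602 -0.05121084  0.260355  ] [ 1.79988918e+02  2.69286803e-02 -1.72905467e+02] 2.103517482111372e-05
313
hi [-0.0618 -0.0555  0.1903]
hi [-0.0623 -0.0468  0.1896]
hi [-0.0612 -0.0422  0.1889]
hi [-0.0594 -0.046   0.1884]
hi [-0.0948 -0.0621  0.188 ]
hi [-0.0602 -0.0492  0.188 ]
back [-0.1068 -0.0582  0.1831]
back [-0.106  -0.0546  0.1832]
back [-0.1048 -0.0609  0.1818]
back [-0.1042 -0.0577  0.1857]
back [-0.1033 -0.0545  0.1792]
back [-0.1029 -0.052   0.1838]
```

{"op": "servo_tool", "data": {
  "linear": [
    [0, 0, 3],
    [0, 0, 3.5],
    [0, 0, 3],
    [-1, 0, 0],
    [-1, 0, 0],
    [-1, 0, 0],
    [-1, 0, -0.5],
    [-1, 0, -0.5]
  ],
  "dr": [
    [0, 0, 0],
    [0, 0, 0],
    [0, 0, 0],
    [0, 0, 0],
    [0, 0, 0],
    [0, 0, 0],
    [0, 0, 0],
    [0, 0, 0]
  ],
  "claw": [0, 0, 0, 0, 0, 0, 0, 0]
}}

```text
time: 7.4
tcp_pos: [0.4666, 0.0109, 0.1764]
orientation: [-180.0, 0.1, -172.9]
ft_force: [-1.7, -0.6, 0.1]
opening: -0.0001
grip_force: 0.7
```

```bash
cat >> h.py <<'E'
def red(zmin=.08):
    sn=snap('side'); hsv=cv2.cvtColor(np.ascontiguousarray(sn['pixels']),cv2.COLOR_RGB2HSV)
    m=cv2.inRange(hsv,(0,150,60),(8,255,255))|cv2.inRange(hsv,(172,150,60),(180,255,255))
    v,u=np.nonzero(m); P=np.array([S(pt(sn,a,b,r=0)) for a,b in zip(u,v) if sn['range_z'][b,a]>0])
    P=P[(abs(P[:,1]+.05)<.06)&(P[:,2]>zmin)]; return P
E
python3 - <<'E'
from h import *
p,r,s=where(); print(S(p),s['orientation'],s['ft_force'])
P=red()
for q in P[P[:,2].argsort()[::-1]][:6]: print('hi',q.round(4))
for q in P[P[:,0].argsort()][:6]: print('back',q.round(4))
E
```

```text
[-0.09864493 -0.05191271  0.17640533] [-1.79986819e+02  7.93628902e-02 -1.72879376e+02] [-1.67480992 -0.59296982  0.13632139]
hi [-0.0929 -0.0915  0.2339]
hi [-0.0902 -0.0909  0.2329]
hi [-0.0908 -0.0843  0.224 ]
hi [-0.0931 -0.0834  0.2235]
hi [-0.0747 -0.0527  0.2002]
hi [-0.078  -0.0556  0.1999]
back [-0.0931 -0.0834  0.2235]
back [-0.0929 -0.0915  0.2339]
back [-0.0908 -0.0843  0.224 ]
back [-0.0902 -0.0909  0.2329]
back [-0.0895 -0.0601  0.199 ]
back [-0.0871 -0.062   0.1935]
```

{"op": "servo_tool", "data": {
  "linear": [
    [-0.7, 0, -1],
    [-1.2, 0, -0.5],
    [-1.25, 0, -0.45],
    [-1.3, 0, -0.05],
    [-1.3, 0, 0],
    [-1.25, 0, 0.4],
    [-1.25, 0, 0.45],
    [0, 0, 0]
  ],
  "dr": [
    [0, 0, 0],
    [0, 0, 0],
    [0, 0, 0],
    [0, 0, 0],
    [0, 0, 0],
    [0, 0, 0],
    [0, 0, 0],
    [0, 0, 0]
  ],
  "claw": [0, 0, 0, 0, 0, 0, 0, 0]
}}

```text
time: 8.45
tcp_pos: [0.5476, 0.0212, 0.1854]
orientation: [180.0, -0.1, -172.9]
ft_force: [-0.7, -0.4, -0.7]
opening: -0.0004
grip_force: 0.0
```

```bash
python3 - <<'E'
from h import *
p,r,s=where(); print(S(p),s['orientation'],s['ft_force'])
sn=snap('side'); a=sn['pixels'][180:300,300:460,::-1]; cv2.imwrite('pics/s5.png',cv2.resize(a,None,fx=5,fy=5,interpolation=cv2.INTER_CUBIC))
E
```

```text
[-0.01704606 -0.05141849  0.18535894] [ 1.79967308e+02 -1.28751451e-01 -1.72870122e+02] [-0.69362276 -0.43150434 -0.65356821]
```

View pics/s5.png

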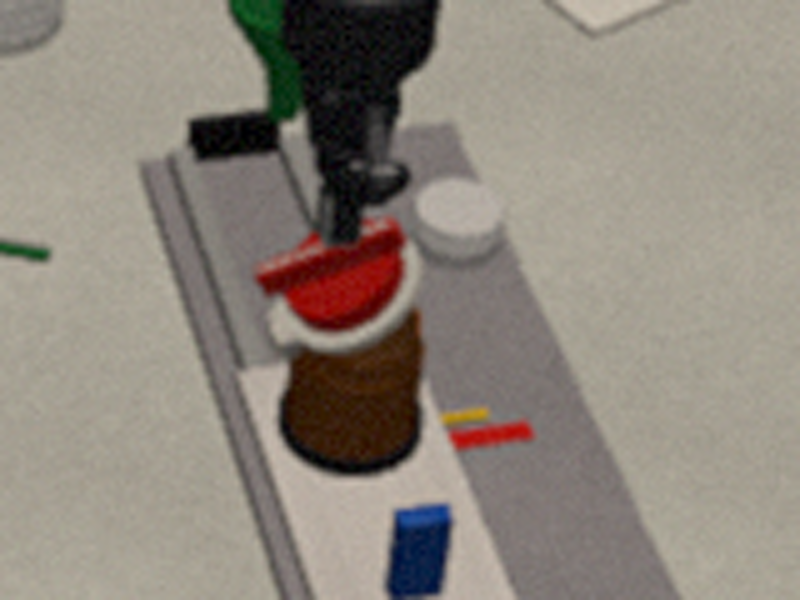

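The lid is about 30° from shut, with the closed fingers on the wing's far half at crop (345,230). The grip and pointer are unchanged. I'll push it the rest of the way down.

{"op": "servo_tool", "data": {
  "linear": [
    [-0.8, 0, 0.6],
    [-0.8, 0, 0.7],
    [-0.7, 0, 0.7],
    [-0.6, 0, 0.5],
    [0, 0, 0.2],
    [0, 0, 0.2],
    [0, 0, 0],
    [0, 0, 0]
  ],
  "dr": [
    [0, 0, 0],
    [0, 0, 0],
    [0, 0, 0],
    [0, 0, 0],
    [0, 0, 0],
    [0, 0, 0],
    [0, 0, 0],
    [0, 0, 0]
  ],
  "claw": [0, 0, 0, 0, 0, 0, 0, 0]
}}

```text
time: 9.5
tcp_pos: [0.5768, 0.0247, 0.1599]
orientation: [-180.0, 0.2, -172.9]
ft_force: [-0.4, 0.3, 4.7]
opening: -0.0004
grip_force: 2.8
```

```bash
python3 - <<'E'
from h import *
p,r,s=where(); print(S(p),s['orientation'],s['ft_force'])
E
```

```text
[ 0.01245526 -0.05143706  0.15990436] [-179.98264246    0.20429156 -172.88327042] [-0.40076202  0.31765211  4.68568249]
```

{"op": "servo_tool", "data": {
  "linear": [
    [0, 0, 0.2],
    [0, 0, 0.2],
    [0, 0, 0.2],
    [0, 0, 0],
    [0, 0, 0],
    [0, 0, 0],
    [0, 0, 0],
    [0, 0, 0]
  ],
  "dr": [
    [0, 0, 0],
    [0, 0, 0],
    [0, 0, 0],
    [0, 0, 0],
    [0, 0, 0],
    [0, 0, 0],
    [0, 0, 0],
    [0, 0, 0]
  ],
  "claw": [0, 0, 0, 0, 0, 0, 0, 0]
}}

```text
time: 10.5
tcp_pos: [0.5774, 0.0248, 0.1592]
orientation: [-179.9, 0.5, -172.9]
ft_force: [-6.2, 0.6, 21.1]
opening: -0.0
grip_force: 10.6
```

{"op": "servo_tool", "data": {
  "linear": [
    [0, 0, -1],
    [0, 0, -2],
    [0, 0, -2],
    [0, 0, -2],
    [0, 0, 0],
    [0, 0, 0],
    [0, 0, 0],
    [0, 0, 0]
  ],
  "dr": [
    [0, 0, 0],
    [0, 0, 0],
    [0, 0, 0],
    [0, 0, 0],
    [0, 0, 0],
    [0, 0, 0],
    [0, 0, 0],
    [0, 0, 0]
  ],
  "claw": [0, 0, 0, 4.5, 4.5, 4.5, 4.5, 4.5]
}}

```text
time: 11.5
tcp_pos: [0.5757, 0.0247, 0.2207]
orientation: [180.0, -0.1, -172.9]
ft_force: [-0.4, -0.4, 0.2]
opening: 0.0453
grip_force: 0.0
```

```bash
python3 - <<'E'
from h import *
p,r,s=where(); print(S(p),s['orientation'],s['ft_force'])
print(ptr())
P=red(.08); print(len(P)); Q=P[(P[:,2]>.153)&(P[:,2]<.17)]; print(len(Q),np.median(Q,0),Q.min(0),Q.max(0)); 
c=Q[:,:2]-Q[:,:2].mean(0); w,v=np.linalg.eigh(c.T@c); d=v[:,1]*np.sign(v[0,1]); print(np.degrees(np.arctan2(d[1],d[0])), (c@d).min(),(c@d).max(), Q.mean(0)+np.r_[d,0]*((c@d).min()+(c@d).max())/2)
sn=load('side'); a=sn['pixels'][180:300,300:460,::-1]; cv2.imwrite('pics/s6.png',cv2.resize(a,None,fx=5,fy=5,interpolation=cv2.INTER_CUBIC))
E
```

```text
[ 0.01129682 -0.05136977  0.22074407] [ 1.79975232e+02 -1.02134744e-01 -1.72886549e+02] [-0.40952117 -0.37529932  0.18639346]
[(0, None, 0, 0), (5, [0.061, -0.0453, 0.013], np.int64(332), np.int64(336))]
374
83 [-0.002955   -0.05183312  0.15733452] [-0.03828795 -0.06290096  0.15328655] [ 0.03705913 -0.03783412  0.16324492]
-14.430542343319605 -0.037528899592804504 0.038871039640365784 [-0.00088931 -0.05162513  0.15729038]
```

View pics/s6.png

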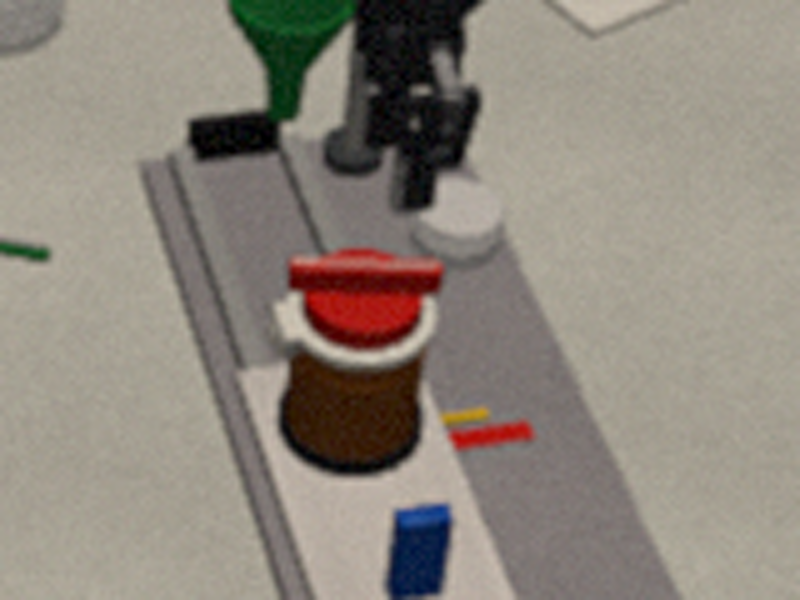

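The lid lies flat. The wing (crop (290–440,270)) is already about 14° clockwise of square, and its centre is near station (0,-0.047). I'll align to it and descend.

{"op": "servo_tool", "data": {
  "linear": [
    [1.13, 0.5, 0],
    [0, 0, 0],
    [0, 0, 0],
    [0, 0, 2],
    [0, 0, 2],
    [0, 0, 2],
    [0, 0, 1.4],
    [0, 0, 0]
  ],
  "dr": [
    [0, 0, 0],
    [0, 0, 0.125],
    [0, 0, 0.125],
    [0, 0, 0],
    [0, 0, 0],
    [0, 0, 0],
    [0, 0, 0],
    [0, 0, 0]
  ],
  "claw": [4.5, 4.5, 4.5, 4.5, 4.5, 4.5, 4.5, 4.5]
}}

```text
time: 12.6
tcp_pos: [0.5631, 0.0284, 0.1465]
orientation: [-180.0, -0.2, 172.8]
ft_force: [-0.6, 0.2, -0.1]
opening: 0.0452
grip_force: 0.0
```

```bash
python3 - <<'E'
from h import *
p,r,s=where(); print(S(p),s['orientation'],s['ft_force'],s['joint_positions'][5])
P=red(.153);P=P[(P[:,2]<.17)]; print(len(P),np.median(P,0),P.min(0),P.max(0))
E
```

```text
[-0.00070815 -0.04614076  0.14654818] [-1.79994000e+02 -1.58901851e-01  1.72802629e+02] [-0.56748304  0.23514226 -0.10252866] -85.67954125700284
61 [-0.01546118 -0.049514    0.15661586] [-0.03820992 -0.08325014  0.15324558] [ 0.03638847 -0.04072434  0.162627  ]
```

{"op": "servo_tool", "data": {
  "linear": [
    [0, 0, 0],
    [0, 0, 0],
    [0, 0, 0],
    [0, 0, 0],
    [0, 0, 0],
    [0, 0, 0],
    [0, 0, 0],
    [0, 0, 0]
  ],
  "dr": [
    [0, 0, 0],
    [0, 0, 0],
    [0, 0, 0],
    [0, 0, 0],
    [0, 0, 0],
    [0, 0, 0],
    [0, 0, 0],
    [0, 0, 0]
  ],
  "claw": [2.5, 2, 1.6, 1.4, 1, 1, 1, 1],
  "squeeze": 30
}}

```text
time: 13.65
tcp_pos: [0.5646, 0.0286, 0.1482]
orientation: [179.9, 0.1, 172.8]
ft_force: [0.7, 2.9, 2.6]
opening: 0.0113
grip_force: 30.4
```

{"op": "servo_tool", "data": {
  "linear": [
    [0, 0, 0],
    [0, 0, 0],
    [0, 0, 0],
    [0, 0, 0],
    [0, 0, 0],
    [0, 0, 0],
    [0, 0, 0],
    [0, 0, 0]
  ],
  "dr": [
    [0, 0, 0.06],
    [0, 0, 0.12],
    [0, 0, 0.12],
    [0, 0, 0.12],
    [0, 0, 0.12],
    [0, 0, 0.12],
    [0, 0, 0.12],
    [0, 0, 0.12]
  ],
  "claw": [1, 1, 1, 1, 1, 1, 1, 1]
}}

```text
time: 14.65
tcp_pos: [0.565, 0.0292, 0.1482]
orientation: [179.8, -0.0, 121.0]
ft_force: [2.4, 4.1, 2.0]
opening: 0.0109
grip_force: 30.3
```

```bash
python3 - <<'E'
from h import *
p,r,s=where(); print(S(p),s['orientation'],s['ft_force'],s['wrist_torque'])
P=red(.150);P=P[(P[:,2]<.17)]; print(len(P),np.median(P,0),P.min(0),P.max(0))
E
```

```text
[ 0.00123936 -0.0455517   0.14821291] [ 1.79835853e+02 -3.14964322e-02  1.21043144e+02] [2.43856579 4.13279163 1.97947155] [ 0.70926458 -0.36216679  0.0626432 ]
60 [ 0.00531081 -0.07055622  0.1573132 ] [-0.02205276 -0.08878002  0.15033727] [ 0.0188937  -0.02275529  0.16597176]
```

{"op": "servo_tool", "data": {
  "linear": [
    [0, 0, 0],
    [0, 0, 0],
    [0, 0, 0],
    [0, 0, 0],
    [0, 0, 0],
    [0, 0, 0],
    [0, 0, 0],
    [0, 0, 0]
  ],
  "dr": [
    [0, 0, 0.09],
    [0, 0, 0.09],
    [0, 0, 0.09],
    [0, 0, 0.07],
    [0, 0, 0.04],
    [0, 0, 0.04],
    [0, 0, 0],
    [0, 0, 0]
  ],
  "claw": [1, 1, 1, 1, 1, 1, 1, 1]
}}

```text
time: 15.7
tcp_pos: [0.5654, 0.029, 0.1483]
orientation: [179.8, -0.0, 97.4]
ft_force: [3.0, 2.9, 2.0]
opening: 0.0109
grip_force: 38.5
```

```bash
python3 - <<'E'
from h import *
p,r,s=where(); print(S(p),s['orientation'],s['ft_force'],s['wrist_torque'])
E
```

```text
[ 0.00162152 -0.04584591  0.14828105] [ 1.79811106e+02 -4.31635862e-02  9.73839198e+01] [3.012615   2.93038089 1.96436835] [ 0.65718725 -0.54777185  0.66650266]
```

Torque rose from 0.06 to 0.67 N·m, so the cap is at its stop. I'll release, lift and move clear.

{"op": "servo_tool", "data": {
  "linear": [
    [0, 0, 0],
    [0, 0, 0],
    [0, 0, 0],
    [0, 0, -2],
    [0, 0, -3],
    [0, 0, -5],
    [0, 5, 0],
    [0, 6, 0]
  ],
  "dr": [
    [0, 0, 0],
    [0, 0, 0],
    [0, 0, 0],
    [0, 0, 0],
    [0, 0, 0],
    [0, 0, 0],
    [0, 0, 0],
    [0, 0, 0]
  ],
  "claw": [3, 4, 4, 4, 4, 4, 4, 4]
}}

```text
time: 16.7
tcp_pos: [0.6746, 0.0416, 0.2505]
orientation: [179.8, 0.1, 97.1]
ft_force: [0.4, 0.0, 1.5]
opening: 0.0398
grip_force: 0.0
```

```bash
python3 - <<'E'
from h import *
p,r,s=where(); print(S(p),s['orientation'])
P=red(.153); Q=P[(P[:,2]<.17)]; print(len(Q),Q.min(0),Q.max(0))
c=Q[:,:2]-Q[:,:2].mean(0); w,v=np.linalg.eigh(c.T@c); d=v[:,1]; print(np.degrees(np.arctan2(d[1],d[0])))
E
```

```text
[ 0.11150525 -0.04645579  0.25053777] [1.79774590e+02 6.37969893e-02 9.71253065e+01]
67 [-0.00830616 -0.09132677  0.15310216] [ 0.00714256 -0.01334856  0.16459698]
95.49091887280433
```

{"op": "servo_tool", "data": {
  "linear": [
    [0, -4.5, 0],
    [0, -4.5, 0],
    [-1, -4.5, 0],
    [-3, -4.5, 0],
    [-3, -4.5, 0],
    [-3.5, -4.5, 0],
    [-4, -3, 0],
    [-4, 0, 0]
  ],
  "dr": [
    [0, 0, 0],
    [0, 0, 0],
    [0, 0, 0],
    [0, 0, 0],
    [0, 0, 0],
    [0, 0, 0],
    [0, 0, 0],
    [0, 0, 0]
  ],
  "claw": [4, 4, 4, 4, 4, 4, 4, 4]
}}

```text
time: 17.75
tcp_pos: [0.3968, -0.1802, 0.2483]
orientation: [180.0, 0.1, 97.1]
ft_force: [0.3, 1.1, 0.3]
opening: 0.0403
grip_force: 0.0
```

```bash
python3 - <<'E'
from h import *
p,r,s=where(); print(S(p),s['orientation']); print(ptr())
sn=load('top'); a=sn['pixels'][150:270,270:430,::-1]; cv2.imwrite('pics/t7.png',cv2.resize(a,None,fx=5,fy=5,interpolation=cv2.INTER_CUBIC))
E
```

```text
[-0.19093065 -0.23325376  0.24827935] [1.79962687e+02 6.38278473e-02 9.70748763e+01]
[(9, [0.0743, -0.0475, 0.03], np.int64(334), np.int64(335)), (58, [0.0867, -0.0498, 0.013], np.int64(331), np.int64(343))]
```

View pics/t7.png

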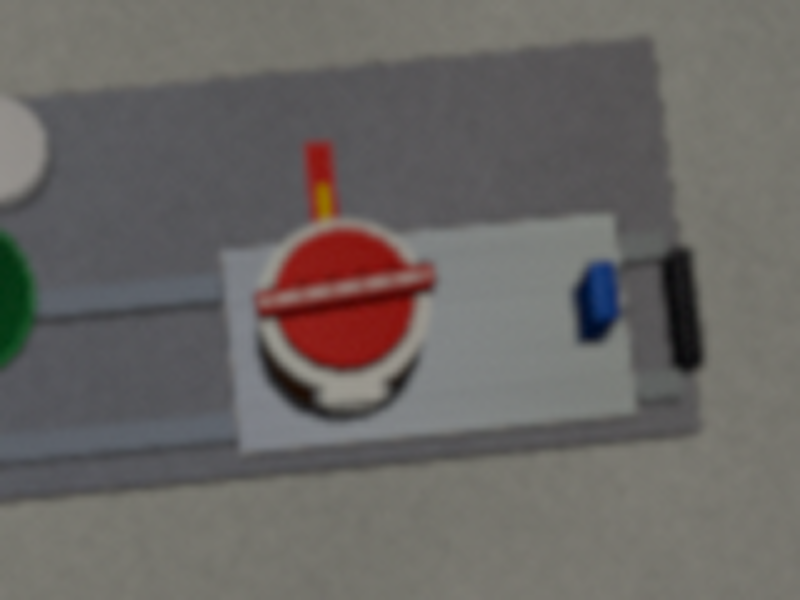

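The pointer (crop (323,200)) is centred on the red mark. The lid lies flat, and the wing is within about 4° of the rails, which is where the 1.5 rad stop should put it. The robot is clear, so I'm handing in.

```bash
python3 -c "
from cell import env
print(env.job_done())"
```

```text
the job is handed in; nothing more can be done
None
```

I handed the job in at about 18 s: the carriage pointer is on the red mark, the lid is flat on the mouth and the red cap is turned to its stop; nothing else was touched, and no verdict came back.

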